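Serve the mate on the drop-front ledge

TASK

Fold the beech drop front of the little glass shelf unit all the way down so that it makes a level ledge. Then take the loaded caddy by its handle bar, carry it over level and unhurried with the mate and the sweetener dispenser standing in it, and set it down gently in the middle of the ledge, long side along the shelf unit. Leave the caddy standing there with nothing tipped over, and leave the cup, its coaster and the bombilla where they are.

Things in the scene. Friction and masses are not known exactly. Their poses are not given: they have to be found in the camera images.
- flap (a joint): opening angle of the beech drop front, rad: 0 upright (closed), 1.571 lying flat towards the robot (its stop). A stiff friction hinge: it stays where it is left and needs about 3 to 5 N at the tab to move.
- hinge (a point): middle of the bottom hinge line, 50 mm above the table, in the plane of the flap's inner face (which looks away from the robot when upright, up when down). Axes turn with the flap: x out of the inner face, y along the hinge, z towards the free edge. The flap is a pale beech board 270 mm wide (y), 185 mm high (z), 14 mm thick (x -14 to 0 mm).
- tab (a point): end of the darker tab in the middle of the flap's free edge, mid thickness, 230 mm from the hinge; axes as hinge. The tab is 90 mm wide, 14 mm thick, from 185 to 230 mm from the hinge. With the flap upright it stands 60 mm above the unit's glass top, free in front and behind.
- ledge (a point): centre of the 270 x 185 mm inner face of the flap (without the tab), 92.5 mm from the hinge: the place for the caddy; same axes as hinge.
- unit: glass shelf unit on four chrome posts, fixed, 270 mm wide (y) and 150 mm deep (x from 0 to 150 mm), two glass boards, the top face of the upper at 220 mm; small jars on the lower. Origin on the table below the hinge line's middle, x pointing away from the flap (away from the robot at yaw 0).
- caddy: loose beech tray, 130 mm (x) by 190 mm (y), 6 mm floor and walls, 18 mm high rim, about 350 g, with a fixed dark handle bar across its middle on two steel uprights. The bar runs along x, 122 mm long, 14 mm thick (y), from 108 to 134 mm above the underside; uprights at x = +-56 mm. Origin: centre of the underside, z up. It stands at the robot's left or right.
- mate: matte grey ceramic mate cup, empty, 70 mm wide, 75 mm high, about 200 g, loose in the caddy at about y = +50 mm. Origin: centre of its underside, z up.
- dispenser: stainless push dispenser for sweetener, cylinder 50 mm wide, 80 mm high with its push button, about 170 g, loose in the caddy at about y = -50 mm. Origin: centre of its underside, z up.
- cup: steel cup with a closed clip lid, 80 mm wide, 87 mm high, standing on the coaster, across the table from the caddy; leave alone. Origin: centre of its underside.
- coaster: round beech coaster, 110 mm wide, 12 mm thick, loose; leave alone. Origin: centre of its underside.
- bombilla: steel spoon-ended bombilla (drinking straw), 180 mm long along its x, 8 mm thick, lying flat on the table between the robot and the shelf unit; leave alone. Origin: mid length, on the table.
Not all that is in view belongs to the job. Leave any green or pink look-alike of the dispenser alone.

How it is judged (in metres and radians):
On the way, in this order (a step that is already met when the one before it is completed fails the run):
1. the drop front is folded fully down (beyond 1.48 rad), the caddy still standing on the table (value of joint flap above 1.48 rad and height (world z) of caddy below 0.015 m), for 0.2 s.
2. the caddy is lifted over the ledge's height (underside above 55 mm), level within 0.2 rad, with the mate and the dispenser in it (height (world z) of caddy above 0.055 m and angle between caddy's own z axis and vertical below 0.2 rad and distance between mate and caddy below 0.08 m and distance between dispenser and caddy below 0.085 m), for 0.2 s.
At the end, for the whole second after the job is handed in: Drop front beyond 1.48 rad; caddy at rest on it, centre within 35 mm of the ledge's middle along the hinge and 30 mm across, long side along the hinge within 0.2 rad, tilt under 0.12 rad; mate and dispenser at rest in the caddy, upright within 0.15 rad (value of joint flap above 1.48 rad and x of caddy in the frame of ledge between -0.006 and 0.008 m and y of caddy in the frame of ledge between -0.035 and 0.035 m and z of caddy in the frame of ledge between -0.03 and 0.03 m and angle between the y axis of caddy and the y axis of ledge, either way round below 0.2 rad and angle between caddy's own z axis and vertical below 0.12 rad and angle between each of mate, dispenser's own z axis and vertical below 0.15 rad and distance between mate and caddy below 0.08 m and distance between dispenser and caddy below 0.085 m and linear speed of each of caddy, mate, dispenser below 0.03 m/s); the robot touches nothing.
It fails at once if the caddy is tilted by more than 0.25 rad (angle between caddy's own z axis and vertical above 0.25 rad).
It fails at once if the mate or the dispenser tips by more than 0.4 rad (angle between any of mate, dispenser's own z axis and vertical above 0.4 rad).
It fails at once if the caddy is dropped or rushed (faster than 0.7 m/s) (linear speed of caddy above 0.7 m/s).
It fails at once if the cup, coaster or bombilla is moved by more than 30 mm (distance of any of cup, coaster, bombilla from where it was at the start of the episode above 0.03 m).
It also fails if it takes over 64 s, if anything falls off the work surface, if the arm or the gripper's body presses on something with over 40 N, if the wrist force passes 120 N, or if a joint passes its speed limit or range.

ROBOT

A 6-joint arm with a two-finger parallel gripper is mounted at the origin on the work surface. World frame = base frame: x ahead of the robot, y to its left, z up, the work surface at z = 0. Lengths are in m, angles in degrees, forces in N, time in s.
With the tool pointing down it reaches from about 0.275 to 0.725 m from the base axis. Payload 5.6 kg.
Tool frame: the origin (TCP) lies between the finger pads; the fingertips stand 25 mm ahead of it and the grasp point (between the pads) lies 6 mm ahead of it (tip_reach is the distance from the TCP to the fingertips, in m); z points along the fingers, y is the direction in which the jaws open and shut (so a half turn about z gives the same grasp; the last joint's range is limited). The gripper opens to 85 mm and grips with 20 to 120 N. Pads are 22 mm wide; open, the fingers measure 114 mm over their backs; the gripper's body (76 mm by 85 mm) begins 54 mm behind the grasp point. The pads swing forward as they close: fully open they stand 13 mm farther back than shut.
Start: joints at [-52.277, 14.616, 6.199, 0, -81.583, -16.306], TCP at [0.201, -0.512, 0.256] pointing down, gripper open.
Joint ranges: [-168.99, 168.99], [-69.2, 112.95], [-62.41, 85.93], [-164.36, 98.24], [-168.68, -3.75], [-174.98, 174.98]. Speed limits (degrees/s): [147.25, 147.25, 180, 180, 180, 180].

INTERFACE

Orientations are given as [roll, pitch, yaw] about the fixed x, y, z axes, in that order (R = Rz(yaw) Ry(pitch) Rx(roll)).
In Python, from bench import sense, grab_frame, hand_in, tip_reach gives the robot as it stands.
- The arm moves only by the shell command python3 -m handwheel 'ROWS'. ROWS is JSON, a list of rows, each a list of 3 entries, a list of its own where there are three numbers: the shift along the tool's x, y, z in cm, then the turn, a rotation vector about the tool's x, y, z in degrees, then the opening in per cent of the stroke, from 0 (shut) to 100 (fully open). A call has 1 to 5 rows; each row shifts and turns the commanded pose from where the row before left it, along the tool's axes as they then stand; what a row does not reach is not made up. A row lasts 1/10 s, in which the tool goes at most 50 mm and 8.59 degrees, less where a joint would pass 70% of its speed; a pose out of reach is approached as far as the arm can. A call with a gripper value outside its range is refused whole. The fingers move at their own pace and stop on an object; the grip force is fixed at half the most. Time passes only in rows, so rows that do not move let the fingers close. It gives the time, the measured TCP pose, the force and the opening at its end, in the units of the state.
- sense(): the state, without advancing time (a new reading comes with each control period).
- grab_frame(name): name is "side" or "top"; returns a dict with "image" (480x640x3 uint8, red, green, blue), "fx", "fy", "cx", "cy" (pixels), "distortion" ([k1, k2, p1, p2, k3] as OpenCV has them; the pictures are not rectified), "R" (3x3) and "t" (3): a world point X has camera coordinates R X + t. Camera axes: x right, y down, z forward; pixel columns grow to the right and rows downward; lengths in m; the calibration is good to about 2 mm. A picture is of the moment at which its call begins. There is no depth.
- hand_in(): hands the job in, once; it reports no verdict.
The state is a dict: "t": time; "q": joint angles; "joint_velocities": joint speeds; "effort": joint torques, N m; "eef_pos": TCP position; "tool_rot": TCP orientation; "force": force on the tool from outside, world axes, zero at the start; "wrist_torque": the same for the moment, N m; "finger_gap": opening from 0.0 (shut) to 1.0 (fully open).
Only numpy, scipy, OpenCV 4.12 (cv2) and the standard library are available. Lean on these libraries where they do the work, as an engineer would, in place of code of your own. Each camera call takes 0.05 s, during which the arm holds its last target. There are 200 camera calls.

## Working session

There is one attempt and no reset: what is moved stays moved. The work goes in short steps, Python scripts to look and compute and a shell command to move; the robot and the scene stay as the last step left them, time stands still between calls to the robot, and variables do not carry over. Pictures are saved under pics/ and viewed, about 8 in all and at most 12, crops included, and the job is handed in when it is done.

```bash
mkdir -p pics; ls; cat > h.py <<'E'
import numpy as np, cv2
from bench import sense, grab_frame
def snap(cam,name):
    f=grab_frame(cam); cv2.imwrite(f'pics/{name}.png',f['image'][:,:,::-1]); 
    np.save(f'pics/{cam}_cal.npy',{k:v for k,v in f.items() if k!='image'},allow_pickle=True); return f
def cal(cam): return np.load(f'pics/{cam}_cal.npy',allow_pickle=True).item()
def K(f): return np.array([[f['fx'],0,f['cx']],[0,f['fy'],f['cy']],[0,0,1.]])
def at_z(cam,uv,z):
    f=cal(cam); p=cv2.undistortPoints(np.array([[uv]],float),K(f),np.array(f['distortion'],float))[0,0]
    R=np.array(f['R']);t=np.array(f['t']); d=R.T@[p[0],p[1],1]; c=-R.T@t
    return c+d*(z-c[2])/d[2]
def proj(cam,X):
    f=cal(cam); return cv2.projectPoints(np.array(X,float).reshape(-1,3),cv2.Rodrigues(np.array(f['R']))[0],np.array(f['t'],float),K(f),np.array(f['distortion'],float))[0].reshape(-1,2)
def tri(uv1,uv2):
    A=[];b=[]
    for cam,uv in (('side',uv1),('top',uv2)):
        f=cal(cam); p=cv2.undistortPoints(np.array([[uv]],float),K(f),np.array(f['distortion'],float))[0,0]
        R=np.array(f['R']);t=np.array(f['t'])
        for i in range(2): A.append(R[i]-p[i]*R[2]); b.append(p[i]*t[2]-t[i])
    x,r,_,_=np.linalg.lstsq(np.array(A),np.array(b),rcond=None); return x,r
E
python3 - <<'E'
from h import *
for c in('side','top'):
    f=snap(c,c+'1'); R=np.array(f['R']);print(c,-R.T@np.array(f['t']),R[2],f['fx'])
s=sense();print(s)
E
```

```text
pics
side [ 0.31672659 -1.62914428  1.11075887] [ 0.10738562  0.85773451 -0.50275226] 616.0285068130418
top [ 0.42309247 -0.06383171  1.48751312] [ 0.07049853  0.00704883 -0.99748698] 454.8437144989111
{'t': 0.1, 'q': array([-5.22764370e+01,  1.46522511e+01,  6.13792291e+00, -2.37344318e-02,
       -8.15840886e+01, -1.63067792e+01]), 'joint_velocities': array([ 0.01923248, -0.11528683,  0.20830084,  0.15532064,  0.12494509,
       -0.06730837]), 'effort': array([-3.65770211e-03, -3.87605739e+01,  2.38469213e+01,  5.37791088e+00,
       -3.86492349e-03, -9.28498537e-06]), 'eef_pos': array([ 0.20073913, -0.51162811,  0.25546239]), 'tool_rot': array([ 1.79898951e+02, -5.10508248e-03, -1.58586706e+02]), 'force': array([-0.31194335,  0.65741269,  0.28146871]), 'wrist_torque': array([0.03850142, 0.03333125, 0.02478407]), 'finger_gap': 1.0020814643140707}
```

View pics/top1.png

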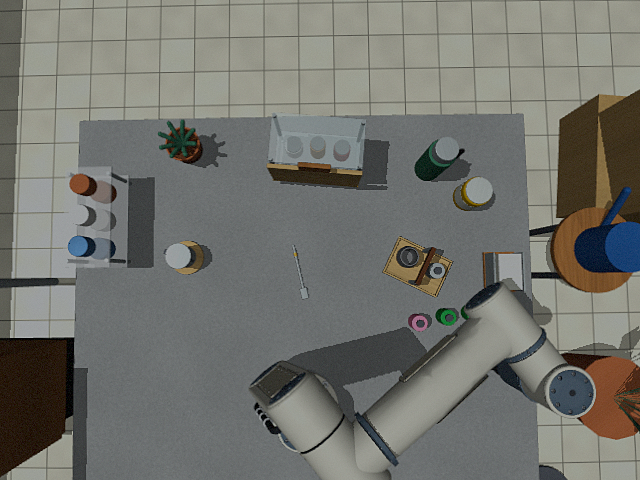

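View pics/side1.png

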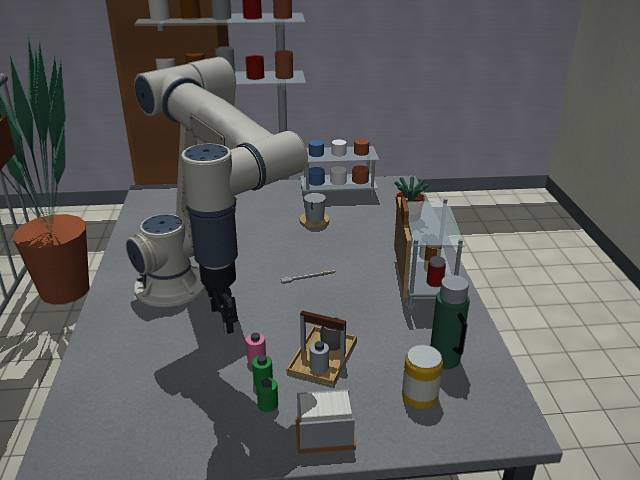

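The top picture shows the unit with its tab at (316,166), the caddy at (418,265), and the cup on its coaster at (184,257). The bombilla runs from (295,245) to (305,295).

Look-alikes for the dispenser are pink (420,322), green (447,316) and green (468,311). The wanted one is the stainless one in the caddy at (437,270). The small rack at (97,220) is not the unit, because it has no beech front. I'll check this in a crop.

```bash
python3 - <<'E'
import cv2,numpy as np
t=cv2.imread('pics/top1.png')
a=cv2.resize(t[105:195,260:375],None,fx=5,fy=5,interpolation=cv2.INTER_CUBIC)
b=cv2.resize(t[230:300,375:460],None,fx=5,fy=5,interpolation=cv2.INTER_CUBIC)
cv2.imwrite('pics/cropA.png',np.hstack([a[:450,:575]]));
s=cv2.imread('pics/side1.png');c=cv2.resize(s[300:390,280:365],None,fx=4,fy=4,interpolation=cv2.INTER_CUBIC)
m=np.zeros((360,425+340,3),np.uint8);m[:350,:425]=b;m[:,425:]=c
cv2.imwrite('pics/cropB.png',m)
E
```

```text
(no output)
```

View pics/cropA.png

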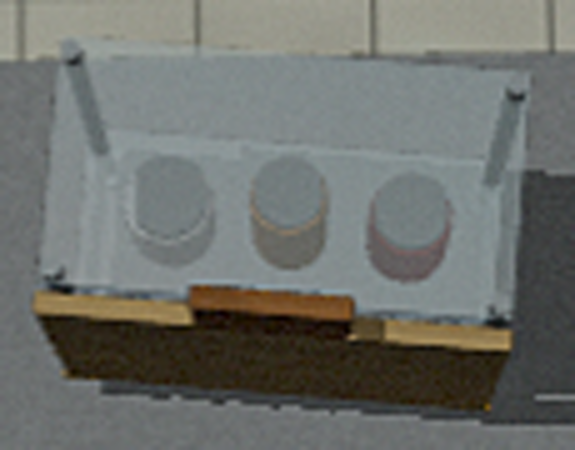

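View pics/cropB.png

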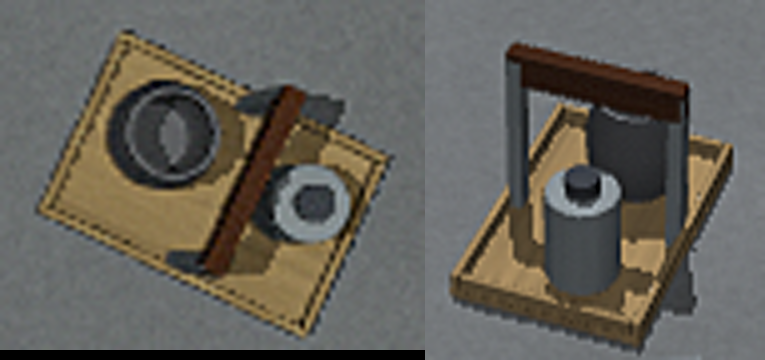

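The crops confirm the choice. The caddy holds the grey mate and the stainless dispenser, with its rim corners at crop (122,30), (392,157), (305,338) and (38,210). The bar's top runs from (297,90) to (212,272), and the flap and its tab are upright.

```bash
python3 - <<'E'
from h import *
def P(u,o,z,cam='top',k=5): return at_z(cam,[(u[0]+.5)/k-.5+o[0],(u[1]+.5)/k-.5+o[1]],z)
oA=(260,105);oB=(375,230)
print('tab top corners');T=[P(u,oA,.28) for u in[(190,288),(355,300),(352,320),(190,312)]];[print(p.round(4)) for p in T];print('mid',np.mean(T,0))
print('flap top');F=[P(u,oA,.235) for u in[(35,293),(512,328),(512,350),(35,312)]];[print(p.round(4)) for p in F];print(np.mean(F,0)); 
d=(F[0]+F[3]-F[1]-F[2])/2;print('w',np.linalg.norm(d),'yaw',np.degrees(np.arctan2(-d[0],d[1])))
print('flap bottom');G=[P(u,oA,.05) for u in[(66,377),(490,409)]];print(G,np.mean(G,0),np.linalg.norm(G[0]-G[1]))
print('unit top back');
for u in[(62,38),(530,72),(515,318),(38,285)]:print(P(u,oA,.22).round(4))
C=[P(u,oB,.018) for u in[(122,30),(392,157),(305,338),(38,210)]];[print(p.round(4)) for p in C];c=np.mean(C,0);print('caddy',c)
y=(C[0]+C[3]-C[1]-C[2])/2;x=(C[0]+C[1]-C[2]-C[3])/2
print(np.linalg.norm(y),np.linalg.norm(x),'yaw from y',np.degrees(np.arctan2(-y[0],y[1])),'from x',np.degrees(np.arctan2(x[1],x[0])))
B=[P(u,oB,.134) for u in[(297,90),(212,272)]];print('bar',B,np.mean(B,0));b=B[0]-B[1];print(np.linalg.norm(b),np.degrees(np.arctan2(b[1],b[0])))
print('mate',P((172,132),oB,.075),'disp',P((314,203),oB,.08))
print('bomb',at_z('top',(295,245),0.004),at_z('top',(305,295),0.004),'cup',at_z('top',(178,256),.087))
print('tall',at_z('top',(447,150),.2),'jar',at_z('top',(477,192),.12))
s=np.mean(T,0);print('side check tab',proj('side',s),'bar',proj('side',B))
E
```

```text
tab top corners
[ 0.7235 -0.0038  0.28  ]
[ 0.7156 -0.0927  0.28  ]
[ 0.7047 -0.0909  0.28  ]
[ 0.7104 -0.0037  0.28  ]
mid [ 0.71356247 -0.04777076  0.28      ]
flap top
[0.7333 0.0853 0.235 ]
[ 0.7094 -0.1812  0.235 ]
[ 0.6969 -0.1809  0.235 ]
[0.7225 0.0853 0.235 ]
[ 0.71549693 -0.04785556  0.235     ]
w 0.26749988791543755 yaw -5.3060714284477095
flap bottom
[array([0.72407597, 0.08767901, 0.05      ]), array([ 0.69932509, -0.18335399,  0.05      ])] [ 0.71170053 -0.04783749  0.05      ] 0.2721607858256605
unit top back
[0.885 0.071 0.22 ]
[ 0.8608 -0.1959  0.22  ]
[ 0.7185 -0.1844  0.22  ]
[0.7416 0.0854 0.22  ]
[ 0.5424 -0.3169  0.018 ]
[ 0.4578 -0.4892  0.018 ]
[ 0.3424 -0.4295  0.018 ]
[ 0.4268 -0.2598  0.018 ]
caddy [ 0.44233676 -0.37387554  0.018     ]
0.1907115506445539 0.12942691762691774 yaw from y -26.306908005307232 from x -26.83867839796693
bar [array([ 0.49569411, -0.40033084,  0.134     ]), array([ 0.38842338, -0.34663632,  0.134     ])] [ 0.44205874 -0.37348358  0.134     ]
0.11995879394487564 -26.590320865150737
mate [ 0.47382172 -0.33653819  0.075     ] disp [ 0.42858746 -0.42211625  0.08      ]
bomb [0.51740328 0.0211439  0.004     ] [ 0.35441348 -0.00972193  0.004     ] cup [0.48296096 0.37903566 0.087     ]
tall [ 0.77306405 -0.43049699  0.2       ] jar [ 0.66376785 -0.54002979  0.12      ]
side check tab [[403.99949909 203.34761412]] bar [[344.64525871 321.26793839]
 [301.06486491 310.82156326]]
```

The sizes all check: flap width 267 mm (270 given), caddy 191 x 129 mm, bar 120 mm. The unit yaw is about -5.2°, the hinge is at (0.722,-0.049), and the caddy is at (0.442,-0.374) with its bar at yaw -26.6°.

The plan is to shut the fingers, hook behind the tab with a slight tilt, pull along the arc and press down.

```bash
cat >> h.py <<'E'
from scipy.spatial.transform import Rotation as Ro
def togo(pos,rpy):
    s=sense(); R=Ro.from_euler('xyz',s['tool_rot'],degrees=True); T=Ro.from_euler('xyz',rpy,degrees=True)
    print('t',s['t'],'pos',s['eef_pos'].round(4),'rpy',s['tool_rot'].round(2),'F',s['force'].round(1),'gap',round(s['finger_gap'],3))
    print('tool shift cm',(R.inv().apply(np.array(pos)-s['eef_pos'])*100).round(2),'turn',np.degrees((R.inv()*T).as_rotvec()).round(2))
E
python3 -m handwheel '[[[0,0,-2.5],[0,0,6.65],0],[[0,0,-2.5],[0,0,6.65],0],[[0,0,-2.5],[0,0,6.65],0],[[0,0,-2.5],[0,0,6.65],0]]'
python3 -m handwheel '[[[-3,3.4,0],[0,0,0],0],[[-3,3.4,0],[0,0,0],0],[[-3,3.4,0],[0,0,0],0],[[-3,3.4,0],[0,0,0],0],[[-3,3.4,0],[0,0,0],0]]'
python3 -m handwheel '[[[-3,3.4,0],[0,0,0],0],[[-3,3.4,0],[0,0,0],0],[[-3,3.4,0],[0,0,0],0],[[-3,3.4,0],[0,0,0],0],[[-3,3.4,0],[0,0,0],0]]'
python3 -m handwheel '[[[-3,3.4,0],[0,0,0],0],[[-3,3.4,0],[0,-8.33,0],0],[[-3,3.4,0],[0,0,0],0],[[0,3.4,0],[0,-8.33,0],0],[[0,3.4,0],[0,-8.33,0],0]]'
python3 -m handwheel '[[[0,0,0],[0,0,0],0],[[0,0,0],[0,0,0],0]]'
python3 -c "
from h import *
togo([.752,-.052,.345],(Ro.from_euler('xyz',[180,0,174.8],degrees=True)*Ro.from_rotvec([0,-25,0],degrees=True)).as_euler('xyz',degrees=True))
print(proj('side',[.7,-.05,.3]))"
```

```text
t: 0.5
eef_pos: [0.2008, -0.5117, 0.3568]
tool_rot: [179.9, -0.0, 174.5]
force: [0.6, 0.1, 0.2]
finger_gap: 0.327
t: 1.0
eef_pos: [0.3665, -0.3546, 0.356]
tool_rot: [180.0, -0.0, 174.8]
force: [0.7, -0.2, -0.1]
finger_gap: 0.001
t: 1.5
eef_pos: [0.5313, -0.1988, 0.356]
tool_rot: [180.0, -0.0, 174.8]
force: [1.1, -0.6, 0.0]
finger_gap: 0.002
t: 2.0
eef_pos: [0.639, -0.038, 0.3564]
tool_rot: [-179.9, 24.6, 174.9]
force: [0.8, -0.5, 1.7]
finger_gap: 0.001
t: 2.2
eef_pos: [0.6335, -0.0398, 0.3592]
tool_rot: [-179.9, 24.5, 175.0]
force: [0.1, 0.3, 0.6]
finger_gap: 0.003
t 2.2 pos [ 0.6335 -0.0398  0.3592] rpy [-179.89   24.5   174.97] F [0.1 0.3 0.6] gap 0.003
tool shift cm [-10.24  -0.16   6.23] turn [-0.05 -0.5   0.15]
[[400.10303306 197.7951195 ]]
```

```bash

python3 -m handwheel '[[[-2.7,0,1.3],[0,0,0],0],[[-2.7,0,1.3],[0,0,0],0],[[-2.7,0,1.3],[0,0,0],0],[[-2.7,-0.1,1.2],[0,0,0],0],[[0,0,0],[0,0,0],0]]'
python3 -m handwheel '[[[0.6,0,1.3],[0,0,0],0],[[0.6,0,1.3],[0,0,0],0],[[0,0,0],[0,0,0],0]]'
python3 - <<'E'
from h import *
togo([.752,-.052,.271],[180,25,174.8])
a=snap('side','s2')['image'][:,:,::-1];b=snap('top','t2')['image'][:,:,::-1]
m=np.hstack([cv2.resize(a[130:270,330:470],None,fx=2.85,fy=2.85),cv2.resize(b[90:230,250:390],None,fx=2.85,fy=2.85)]);cv2.imwrite('pics/m2.png',m)
E
```

```text
t: 2.7
eef_pos: [0.7572, -0.0541, 0.3574]
tool_rot: [-180.0, 24.6, 174.7]
force: [0.1, 0.5, -0.6]
finger_gap: 0.001
t: 3.0
eef_pos: [0.7536, -0.0534, 0.3293]
tool_rot: [-180.0, 24.5, 174.7]
force: [0.4, -0.5, -0.1]
finger_gap: 0.0
t 3.0 pos [ 0.7536 -0.0534  0.3293] rpy [-179.98   24.53  174.71] F [ 0.4 -0.5 -0.1] gap 0.0
tool shift cm [2.58 0.12 5.23] turn [-0.05 -0.47 -0.08]
```

View pics/m2.png

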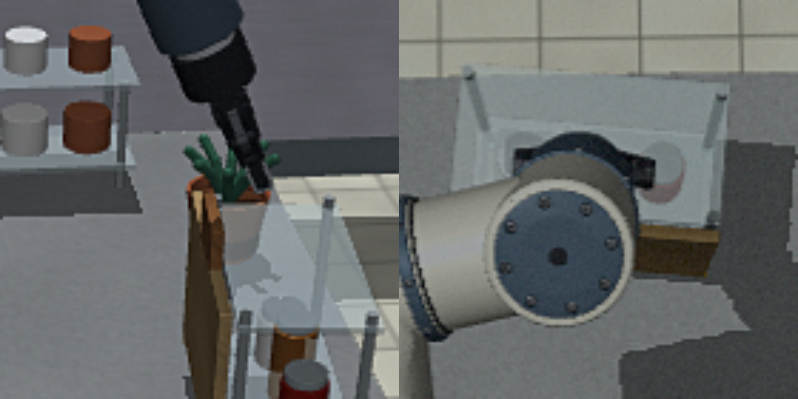

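The fingertips at crop (260,190) are above and behind the tab at (208,193), so there is clearance. I'll go down and then pull.

```bash

python3 -m handwheel '[[[0.85,0,1.8],[0,0,0],0],[[0.85,0,1.8],[0,0,0],0],[[0.85,0,1.6],[0,0,0],0],[[0,0,0],[0,0,0],0]]'
python3 -m handwheel '[[[1.0,0,-0.45],[0,0,0],0],[[1.0,0,-0.45],[0,0,0],0],[[1.0,0,-0.45],[0,0,0],0],[[0.9,0,-0.4],[0,0,0],0],[[0,0,0],[0,0,0],0]]'
```

```text
t: 3.5
eef_pos: [0.7516, -0.0526, 0.2711]
tool_rot: [-180.0, 24.5, 174.8]
force: [-1.1, -0.4, -0.2]
finger_gap: -0.001
t: 4.0
eef_pos: [0.7097, -0.0486, 0.275]
tool_rot: [-180.0, 24.9, 174.8]
force: [0.2, -0.6, 1.2]
finger_gap: 0.003
```

```bash

python3 -m handwheel '[[[0.8,0,-0.24],[0,2.5,0],0],[[0.8,0,-0.2],[0,2.5,0],0],[[0.8,0,-0.18],[0,2.5,0],0],[[0.8,0,-0.14],[0,2.5,0],0],[[0.82,0,-0.1],[0,2.5,0],0]]'
python3 -m handwheel '[[[0.82,0,-0.05],[0,2.5,0],0],[[0.82,0,0],[0,2.5,0],0],[[0.82,0,0.03],[0,2.5,0],0],[[0.82,0,0.07],[0,2.5,0],0],[[0.82,0,0.1],[0,2.5,0],0]]'
python3 - <<'E'
from h import *
togo([.6,-.05,.263],[180,0,174.8])
a=snap('side','s3')['image'][:,:,::-1]
cv2.imwrite('pics/m3.png',cv2.resize(a[150:310,320:480],None,fx=3,fy=3))
E
```

```text
t: 4.5
eef_pos: [0.6698, -0.0448, 0.2679]
tool_rot: [-180.0, 12.2, 174.8]
force: [3.3, -0.9, -0.0]
finger_gap: -0.006
t: 5.0
eef_pos: [0.6296, -0.0411, 0.2612]
tool_rot: [-180.0, -0.3, 174.8]
force: [2.0, -0.3, -0.3]
finger_gap: 0.002
t 5.0 pos [ 0.6296 -0.0411  0.2612] rpy [-179.99   -0.28  174.8 ] F [ 2.  -0.3 -0.3] gap 0.002
tool shift cm [ 2.86 -1.15 -0.16] turn [-0.01 -0.28 -0.  ]
```

View pics/m3.png

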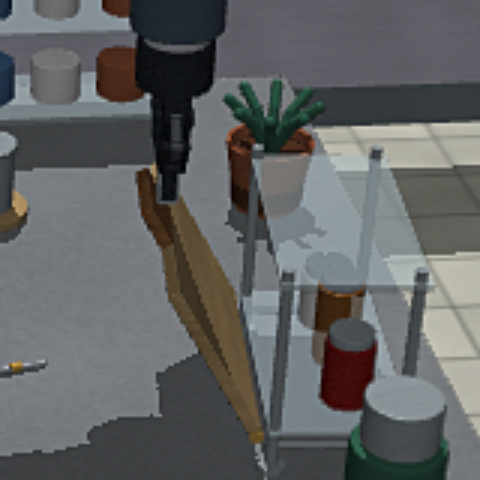

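The finger is hooked behind the tab and the flap is at about 28°. I'll continue along the arc.

```bash

python3 -m handwheel '[[[0.95,0,0.58],[0,0,0],0],[[0.95,0,0.58],[0,0,0],0],[[0.95,0,0.58],[0,0,0],0],[[0.95,0,0.58],[0,0,0],0],[[0.95,0,0.58],[0,0,0],0]]'
python3 -m handwheel '[[[0.72,0,0.84],[0,0,0],0],[[0.72,0,0.84],[0,0,0],0],[[0.72,0,0.84],[0,0,0],0],[[0.72,0,0.84],[0,0,0],0],[[0.72,0,0.84],[0,0,0],0]]'
python3 -m handwheel '[[[0.48,0,0.98],[0,0,0],0],[[0.48,0,0.98],[0,0,0],0],[[0.48,0,0.98],[0,0,0],0],[[0.48,0,0.98],[0,0,0],0],[[0.48,0,0.98],[0,0,0],0]]'
python3 -m handwheel '[[[0.3,0,1.0],[0,0,0],0],[[0.3,0,1.0],[0,0,0],0],[[0.2,0,1.0],[0,0,0],0],[[0.2,0,1.0],[0,0,0],0],[[0.0,0,1.0],[0,0,0],0]]'
python3 -m handwheel '[[[0,0,0.8],[0,0,0],0],[[0,0,0.4],[0,0,0],0],[[0,0,0.4],[0,0,0],0],[[0,0,0],[0,0,0],0]]'
python3 -c "
from h import *
print(sense()['eef_pos'],sense()['force'])"
```

```text
t: 5.55
eef_pos: [0.582, -0.0369, 0.2323]
tool_rot: [-180.0, -0.1, 174.8]
force: [1.5, -0.5, 0.8]
finger_gap: -0.003
t: 6.05
eef_pos: [0.5461, -0.0335, 0.1906]
tool_rot: [-180.0, -0.1, 174.8]
force: [1.2, -0.4, -0.1]
finger_gap: -0.002
t: 6.55
eef_pos: [0.5211, -0.0313, 0.1404]
tool_rot: [-180.0, -0.3, 174.8]
force: [1.2, 0.3, 1.4]
finger_gap: -0.0
t: 7.05
eef_pos: [0.51, -0.0305, 0.09]
tool_rot: [-180.0, -0.4, 174.8]
force: [-0.9, 0.3, 0.8]
finger_gap: 0.001
t: 7.45
eef_pos: [0.5109, -0.0305, 0.0752]
tool_rot: [-180.0, -0.3, 174.8]
force: [-0.3, 0.9, 0.9]
finger_gap: -0.003
[ 0.51088214 -0.03048117  0.0752366 ] [-0.2972212   0.91495504  0.93475145]
```

```bash

python3 -m handwheel '[[[0,0,0.15],[0,0,0],0],[[0,0,0.15],[0,0,0],0],[[0,0,0],[0,0,0],0]]'
python3 - <<'E'
from h import *
print(sense()['force'],sense()['effort'])
a=snap('side','s4')['image'][:,:,::-1]
cv2.imwrite('pics/m4.png',cv2.resize(a[170:330,300:480],None,fx=3,fy=3))
E
```

```text
t: 7.75
eef_pos: [0.5111, -0.0305, 0.0748]
tool_rot: [-180.0, -0.2, 174.8]
force: [-9.6, 2.9, 22.3]
finger_gap: -0.001
[-9.63578584  2.87870574 22.3489712 ] [-9.99410972e-01 -2.77097243e+01  1.74054587e+01  3.79176915e+00
  3.06553803e+00  3.96526011e-03]
```

View pics/m4.png

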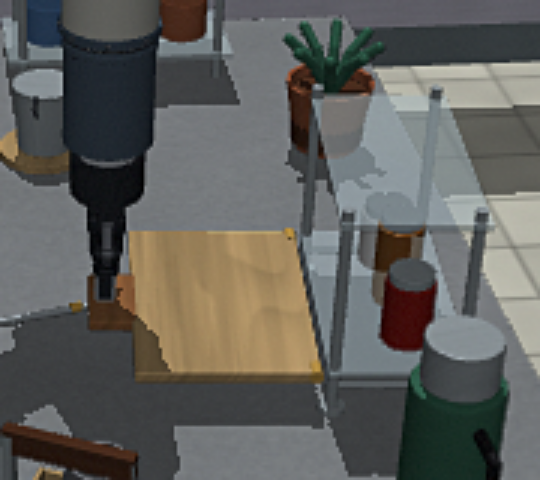

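The flap is level and on its stop: 22 N of push-back with the tip at z 0.050. I'll retreat and go above the caddy bar.

```bash

python3 -m handwheel '[[[0,0,-2],[0,0,0],0],[[0,0,-4],[0,0,0],0],[[0,0,-4.5],[0,0,0],0],[[0,0,-4.5],[0,0,0],0],[[0,0,-4],[0,0,0],40]]'
python3 -m handwheel '[[[0,-4,0],[0,0,5.35],80],[[0,-4,0],[0,0,5.35],80],[[0,-4,0],[0,0,5.35],80],[[0,-4,0],[0,0,5.35],80],[[0,-4,0],[0,0,0],80]]'
python3 -m handwheel '[[[0,-4,0],[0,0,0],80],[[0,-4,0],[0,0,0],80],[[0,0,0],[0,0,0],80],[[0,0,0],[0,0,0],80]]'
python3 - <<'E'
from h import *
togo([.442,-.3735,.25],[180,0,153.4])
b=snap('top','t5')['image'][:,:,::-1]
cv2.imwrite('pics/m5.png',cv2.resize(b[110:310,250:450],None,fx=3,fy=3,interpolation=cv2.INTER_CUBIC))
E
```

```text
t: 8.3
eef_pos: [0.5119, -0.0306, 0.2646]
tool_rot: [-180.0, -0.2, 174.8]
force: [1.6, 0.5, 0.2]
finger_gap: 0.156
t: 8.8
eef_pos: [0.457, -0.2226, 0.2621]
tool_rot: [-179.9, -0.3, 153.2]
force: [0.8, -0.9, -0.1]
finger_gap: 0.797
t: 9.2
eef_pos: [0.4212, -0.2933, 0.2624]
tool_rot: [-179.9, -0.3, 153.3]
force: [0.8, 1.1, 0.2]
finger_gap: 0.801
t 9.2 pos [ 0.4212 -0.2933  0.2624] rpy [-179.87   -0.28  153.26] F [0.8 1.1 0.2] gap 0.801
tool shift cm [-5.47 -6.23  1.22] turn [-0.13 -0.28 -0.14]
```

View pics/m5.png

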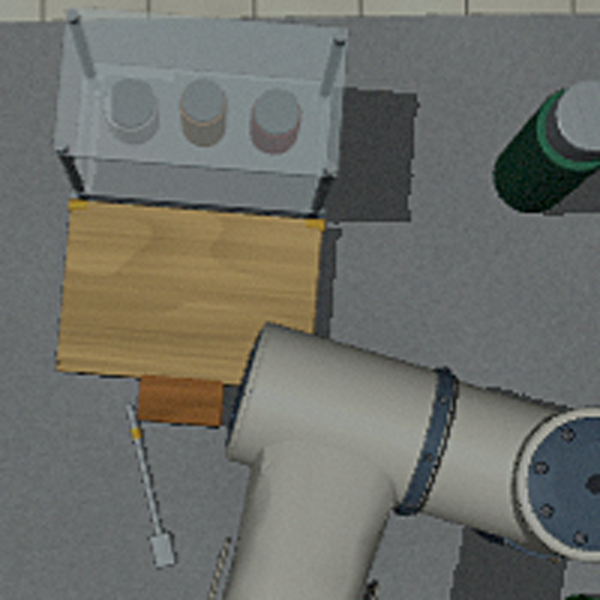

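The flap's inner face has corners at crop (70,200), (325,219) and (57,370), and the tab end runs from (138,418) to (222,426). The bombilla is untouched.

```bash

python3 -m handwheel '[[[-2.7,-3.1,0],[0,0,0],80],[[-2.7,-3.1,0],[0,0,0],80],[[0,0,0],[-0.1,-0.3,0],80],[[0,0,0],[0,0,0],80]]'
python3 - <<'E'
from h import *
g=lambda u:at_z('top',[(u[0]+.5)/3-.5+250,(u[1]+.5)/3-.5+110],.05)
a,b,c,d,e=[g(u) for u in[(70,200),(325,219),(57,370),(138,418),(222,426)]]
w=a-b;y=np.degrees(np.arctan2(-w[0],w[1]));print(a,b,c,d,e,'w',np.linalg.norm(w),'yaw',y,'depth',np.linalg.norm(a-c))
h=(a+b)/2;x=np.array([w[1],-w[0],0])/np.linalg.norm(w);print('hinge',h,'ledge',h-.0925*x,'from tab',(d+e)/2+x*.1375, 'from corner',(c+ (b+c-a))/2+.0925*x)
togo([.442,-.3735,.25],[180,0,153.4])
b=snap('side','s6')['image'][:,:,::-1]
cv2.imwrite('pics/m6.png',cv2.resize(b[230:400,240:410],None,fx=3,fy=3,interpolation=cv2.INTER_CUBIC))
f=sense();p=f['eef_pos'];R=Ro.from_euler('xyz',f['tool_rot'],degrees=True)
print('tcp px crop',(proj('side',[p])-[240,230])*3)
E
```

```text
t: 9.65
eef_pos: [0.4427, -0.3719, 0.2616]
tool_rot: [-180.0, -0.1, 153.4]
force: [-0.6, 0.2, 0.4]
finger_gap: 0.803
[0.73597333 0.08697055 0.05      ] [ 0.71138199 -0.18487215  0.05      ] [0.55380932 0.1018245  0.05      ] [0.50176138 0.01652032 0.05      ] [ 0.49210988 -0.07199711  0.05      ] w 0.2729527210147911 yaw -5.169000669625648 depth 0.1827686118557493
hinge [ 0.72367766 -0.0489508   0.05      ] ledge [ 0.63155383 -0.04061713  0.05      ] from tab [ 0.63387645 -0.04012628  0.05      ] from corner [ 0.63363748 -0.04243052  0.05      ]
t 9.65 pos [ 0.4427 -0.3719  0.2616] rpy [-1.7997e+02 -5.0000e-02  1.5340e+02] F [-0.6  0.2  0.4] gap 0.803
tool shift cm [-0.01 -0.18  1.16] turn [-0.03 -0.05  0.  ]
tcp px crop [[249.08739878 132.13202238]]
```

View pics/m6.png

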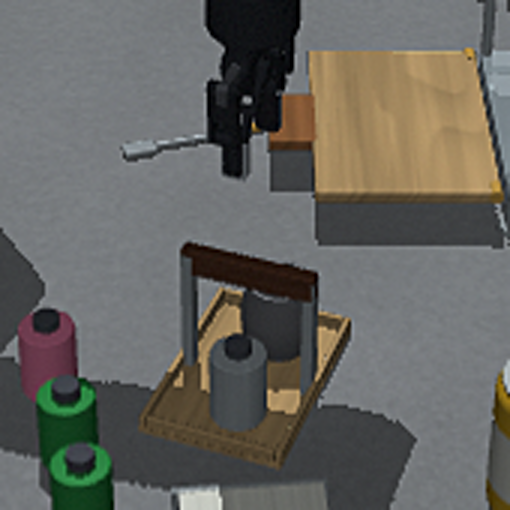

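The open jaws straddle the bar direction, centred above it. The ledge is at (0.6325,-0.041) with yaw -5.2°. I'll go down and grip.

```bash

python3 -m handwheel '[[[0,-0.15,3],[0,0,0],80],[[0,0,3],[0,0,0],80],[[0,0,3],[0,0,0],80],[[0,0,2.2],[0,0,0],80],[[0,0,2.1],[0,0,0],80]]'
python3 -m handwheel '[[[0,0,0],[0,0,0],80],[[0,0,0],[0,0,0],45],[[0,0,0],[0,0,0],32],[[0,0,0],[0,0,0],25],[[0,0,0],[0,0,0],22]]'
python3 -m handwheel '[[[0,0,0],[0,0,0],18],[[0,0,0],[0,0,0],14],[[0,0,0],[0,0,0],8],[[0,0,0],[0,0,0],0],[[0,0,0],[0,0,0],0]]'
```

```text
t: 10.2
eef_pos: [0.4416, -0.3722, 0.129]
tool_rot: [-180.0, 0.0, 153.5]
force: [0.0, -0.0, 0.4]
finger_gap: 0.801
t: 10.7
eef_pos: [0.4418, -0.3739, 0.1304]
tool_rot: [-180.0, 0.1, 153.4]
force: [-0.1, 0.2, 0.2]
finger_gap: 0.218
t: 11.2
eef_pos: [0.4414, -0.3745, 0.1302]
tool_rot: [-179.9, 0.1, 153.4]
force: [-2.3, -2.7, 5.8]
finger_gap: 0.15
```

```bash

python3 -m handwheel '[[[0,0,0],[0,0,0],0],[[0,0,-0.2],[0,0,0],0],[[0,0,-0.4],[0,0,0],0],[[0,0,-0.6],[0,0,0],0],[[0,0,-0.8],[0,0,0],0]]'
python3 -m handwheel '[[[0,0,-0.8],[0,0,0],0],[[0,0,-0.4],[0,0,0],0],[[0,0,0],[0,0,0],0],[[0,0,0],[0,0,0],0]]'
python3 - <<'E'
from h import *
togo([.6325,-.041,.25],[180,0,174.8]);print(sense()['wrist_torque'])
b=snap('side','s7')['image'][:,:,::-1]
cv2.imwrite('pics/m7.png',cv2.resize(b[240:400,250:410],None,fx=3,fy=3,interpolation=cv2.INTER_CUBIC))
E
```

```text
t: 11.7
eef_pos: [0.4407, -0.3728, 0.1484]
tool_rot: [180.0, -0.2, 153.4]
force: [-0.8, -0.9, -7.6]
finger_gap: 0.156
t: 12.1
eef_pos: [0.4413, -0.3735, 0.1613]
tool_rot: [-180.0, -0.0, 153.4]
force: [-0.4, 1.3, -8.0]
finger_gap: 0.156
t 12.1 pos [ 0.4413 -0.3735  0.1613] rpy [-179.98   -0.    153.38] F [-0.4  1.3 -8. ] gap 0.156
tool shift cm [-2.2  38.29 -8.89] turn [-2.000e-02 -1.000e-02 -2.142e+01]
[ 0.0765608   0.07900744 -0.04992906]
```

View pics/m7.png

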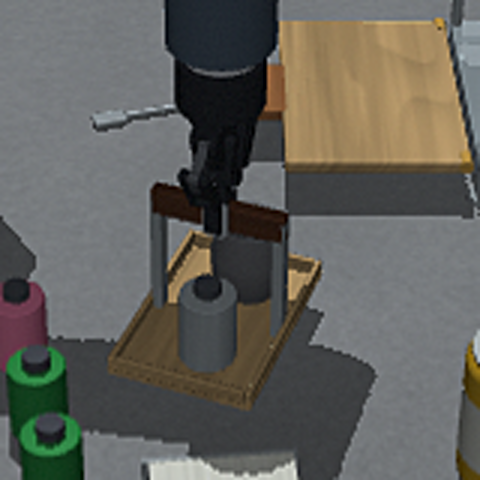

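The lift is level: 8 N of load, with the mate and dispenser standing. I'll raise it further while turning to the ledge's yaw.

```bash

python3 -m handwheel '[[[0,0,-0.4],[0,0,-1],0],[[0,0,-0.8],[0,0,-2],0],[[0,0,-1],[0,0,-2.5],0],[[0,0,-1],[0,0,-2.6],0],[[0,0,-1],[0,0,-2.6],0]]'
python3 -m handwheel '[[[0,0,-1],[0,0,-2.6],0],[[0,0,-1],[0,0,-2.6],0],[[0,0,-1],[0,0,-2.5],0],[[0,0,-0.8],[0,0,-2],0],[[0,0,-0.4],[0,0,-1],0]]'
python3 -m handwheel '[[[0,0,0],[0,0,0],0],[[0,0,0],[0,0,0],0]]'
python3 - <<'E'
from h import *
togo([.6325,-.041,.245],[180,0,174.8])
E
```

```text
t: 12.65
eef_pos: [0.4412, -0.3736, 0.2038]
tool_rot: [-180.0, -0.0, 164.2]
force: [-0.1, 0.4, -8.0]
finger_gap: 0.154
t: 13.15
eef_pos: [0.4415, -0.3738, 0.2463]
tool_rot: [-179.9, 0.0, 174.9]
force: [0.6, 0.1, -7.4]
finger_gap: 0.152
t: 13.35
eef_pos: [0.4412, -0.3734, 0.2449]
tool_rot: [-180.0, -0.0, 174.8]
force: [-0.8, 0.2, -8.7]
finger_gap: 0.152
t 13.35 pos [ 0.4412 -0.3734  0.2449] rpy [-1.7999e+02 -4.0000e-02  1.7476e+02] F [-0.8  0.2 -8.7] gap 0.152
tool shift cm [-1.601e+01  3.485e+01 -3.000e-02] turn [-0.01 -0.04 -0.04]
```

```bash

python3 -m handwheel '[[[-0.18,0.4,0],[0,0,0],0],[[-0.37,0.8,0],[0,0,0],0],[[-0.55,1.2,0],[0,0,0],0],[[-0.69,1.5,0],[0,0,0],0],[[-0.73,1.6,0],[0,0,0],0]]'
python3 -m handwheel '[[[-0.73,1.6,0],[0,0,0],0],[[-0.73,1.6,0],[0,0,0],0],[[-0.73,1.6,0],[0,0,0],0],[[-0.74,1.6,0],[0,0,0],0],[[-0.74,1.6,0],[0,0,0],0]]'
python3 -m handwheel '[[[-0.73,1.6,0],[0,0,0],0],[[-0.73,1.6,0],[0,0,0],0],[[-0.73,1.6,0],[0,0,0],0],[[-0.74,1.6,0],[0,0,0],0],[[-0.74,1.6,0],[0,0,0],0]]'
python3 -m handwheel '[[[-0.73,1.6,0],[0,0,0],0],[[-0.73,1.6,0],[0,0,0],0],[[-0.73,1.6,0],[0,0,0],0],[[-0.74,1.6,0],[0,0,0],0],[[-0.74,1.6,0],[0,0,0],0]]'
python3 -m handwheel '[[[-0.73,1.6,0],[0,0,0],0],[[-0.69,1.5,0],[0,0,0],0],[[-0.55,1.2,0],[0,0,0],0],[[-0.33,0.7,0],[0,0,0],0],[[-0.17,0.35,0],[0,0,0],0]]'
python3 -m handwheel '[[[0,0,0],[0,0,0],0],[[0,0,0],[0,0,0],0],[[0,0,0],[0,0,0],0]]'
python3 - <<'E'
from h import *
togo([.6325,-.041,.181],[180,0,174.8])
E
```

```text
t: 13.85
eef_pos: [0.4723, -0.3196, 0.2453]
tool_rot: [-180.0, 0.0, 174.8]
force: [0.6, 0.1, -7.5]
finger_gap: 0.155
t: 14.35
eef_pos: [0.5161, -0.2427, 0.2453]
tool_rot: [-180.0, 0.0, 174.8]
force: [0.3, 1.0, -7.8]
finger_gap: 0.152
t: 14.85
eef_pos: [0.5598, -0.1671, 0.2452]
tool_rot: [-180.0, -0.0, 174.8]
force: [1.2, -0.7, -8.8]
finger_gap: 0.157
t: 15.35
eef_pos: [0.6036, -0.0909, 0.2451]
tool_rot: [-180.0, -0.0, 174.8]
force: [0.2, -0.4, -8.7]
finger_gap: 0.152
t: 15.85
eef_pos: [0.6327, -0.0404, 0.2449]
tool_rot: [-179.9, -0.0, 174.8]
force: [0.0, -1.1, -7.0]
finger_gap: 0.153
t: 16.15
eef_pos: [0.6321, -0.0417, 0.2453]
tool_rot: [-179.9, -0.0, 174.7]
force: [-0.0, -0.0, -7.1]
finger_gap: 0.156
t 16.15 pos [ 0.6321 -0.0417  0.2453] rpy [-179.94   -0.    174.75] F [-0.  -0.  -7.1] gap 0.156
tool shift cm [-0.03  0.08  6.43] turn [-0.06 -0.   -0.05]
```

```bash

python3 -m handwheel '[[[0,0,0.4],[0,0,0],0],[[0,0,0.7],[0,0,0],0],[[0,0,0.9],[0,0,0],0],[[0,0,0.9],[0,0,0],0],[[0,0,0.9],[0,0,0],0]]'
python3 -m handwheel '[[[0,0,0.8],[0,0,0],0],[[0,0,0.6],[0,0,0],0],[[0,0,0.3],[0,0,0],0],[[0,0,0.2],[0,0,0],0],[[0,0,0],[0,0,0],0]]'
python3 -m handwheel '[[[0,0,0.2],[0,0,0],0],[[0,0,0.1],[0,0,0],0],[[0,0,0.1],[0,0,0],0],[[0,0,0.1],[0,0,0],0],[[0,0,0],[0,0,0],0]]'
python3 - <<'E'
from h import *
togo([.6325,-.041,.180],[180,0,174.8])
a=snap('side','s8')['image'][:,:,::-1];b=snap('top','t8')['image'][:,:,::-1]
cv2.imwrite('pics/m8.png',np.hstack([cv2.resize(a[170:330,320:480],None,fx=2.5,fy=2.5),cv2.resize(b[110:270,240:400],None,fx=2.5,fy=2.5)]))
E
```

```text
t: 16.65
eef_pos: [0.6321, -0.0412, 0.2058]
tool_rot: [-179.9, -0.1, 174.8]
force: [0.2, -0.3, -8.0]
finger_gap: 0.155
t: 17.15
eef_pos: [0.6324, -0.0411, 0.1881]
tool_rot: [-180.0, -0.0, 174.8]
force: [-0.2, 0.0, -7.8]
finger_gap: 0.151
t: 17.65
eef_pos: [0.6323, -0.0412, 0.1829]
tool_rot: [-180.0, -0.0, 174.8]
force: [-0.0, 0.1, -7.2]
finger_gap: 0.149
t 17.65 pos [ 0.6323 -0.0412  0.1829] rpy [-1.7995e+02 -2.0000e-02  1.7478e+02] F [-0.   0.1 -7.2] gap 0.149
tool shift cm [-0.02  0.02  0.29] turn [-0.05 -0.02 -0.02]
```

View pics/m8.png

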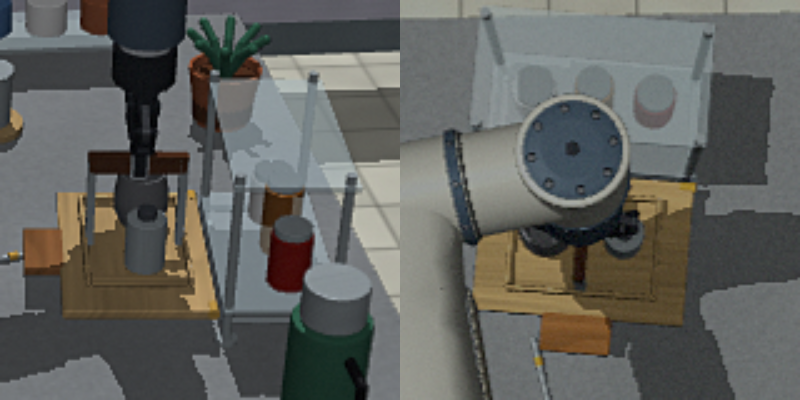

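The caddy is centred over the ledge, level and square, and 2-3 mm above it. I'll lower it the last millimetres until the load comes off.

```bash

python3 -m handwheel '[[[0,0,0.1],[0,0,0],0],[[0,0,0.1],[0,0,0],0],[[0,0,0],[0,0,0],0]]'
python3 -m handwheel '[[[0,0,0.05],[0,0,0],0],[[0,0,0.05],[0,0,0],0],[[0,0,0],[0,0,0],0]]'
```

```text
t: 18.05
eef_pos: [0.6322, -0.0412, 0.1809]
tool_rot: [-180.0, -0.0, 174.8]
force: [0.1, -0.5, -7.2]
finger_gap: 0.148
t: 18.35
eef_pos: [0.6324, -0.0411, 0.1804]
tool_rot: [-180.0, 0.0, 174.8]
force: [-0.8, 0.9, -6.6]
finger_gap: 0.152
```

```bash

python3 -m handwheel '[[[0,0,0.05],[0,0,0],0],[[0,0,0.05],[0,0,0],0],[[0,0,0],[0,0,0],0]]'
python3 -m handwheel '[[[0,0,0.05],[0,0,0],0],[[0,0,0],[0,0,0],0]]'
```

```text
t: 18.65
eef_pos: [0.6324, -0.0412, 0.1803]
tool_rot: [-180.0, 0.1, 174.8]
force: [-4.8, 0.8, 2.2]
finger_gap: 0.155
t: 18.85
eef_pos: [0.6323, -0.0412, 0.1803]
tool_rot: [-179.9, 0.1, 174.8]
force: [-6.7, 2.6, 4.9]
finger_gap: 0.153
```

```bash

python3 -m handwheel '[[[0,0,-0.1],[0,0,0],0],[[0,0,0],[0,0,0],16],[[0,0,0],[0,0,0],20],[[0,0,0],[0,0,0],26],[[0,0,0],[0,0,0],34]]'
python3 -m handwheel '[[[0,0,0],[0,0,0],45],[[0,0,0],[0,0,0],60],[[0,0,0],[0,0,0],75],[[0,0,0],[0,0,0],75],[[0,0,0],[0,0,0],75]]'
python3 -m handwheel '[[[0,0,-1],[0,0,0],75],[[0,0,-2],[0,0,0],75],[[0,0,-3],[0,0,0],75],[[0,0,-4],[0,0,0],75],[[0,0,-4],[0,0,0],75]]'
python3 -m handwheel '[[[4.5,0,0],[0,0,0],75],[[4.5,0,0],[0,0,0],75],[[4.5,0,0],[0,0,0],75],[[4.5,0,0],[0,0,0],75],[[0,0,0],[0,0,0],75]]'
python3 - <<'E'
from h import *
a=snap('side','s9')['image'][:,:,::-1];b=snap('top','t9')['image'][:,:,::-1]
cv2.imwrite('pics/m9.png',np.hstack([cv2.resize(a[180:340,320:480],None,fx=2.5,fy=2.5),cv2.resize(b[110:270,240:400],None,fx=2.5,fy=2.5,interpolation=cv2.INTER_CUBIC)]))
E
```

```text
t: 19.35
eef_pos: [0.633, -0.0413, 0.18]
tool_rot: [-179.9, 0.1, 174.8]
force: [-0.3, 0.5, -0.2]
finger_gap: 0.337
t: 19.85
eef_pos: [0.6324, -0.0412, 0.1796]
tool_rot: [-179.9, -0.0, 174.8]
force: [0.5, -0.2, 0.4]
finger_gap: 0.748
t: 20.35
eef_pos: [0.632, -0.0412, 0.3219]
tool_rot: [-179.9, 0.0, 174.8]
force: [1.3, -0.1, 0.7]
finger_gap: 0.747
t: 20.85
eef_pos: [0.4488, -0.0251, 0.3218]
tool_rot: [180.0, 0.2, 174.8]
force: [0.9, 0.6, 1.1]
finger_gap: 0.749
```

View pics/m9.png

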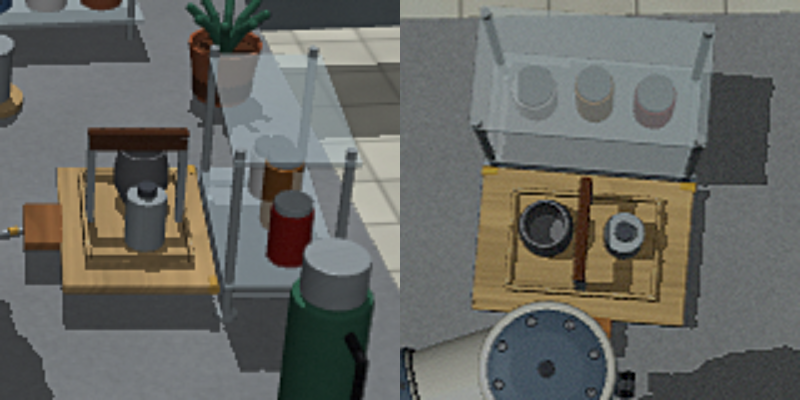

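The caddy is upright on the ledge with its contents standing. Its rim corners are at crop (517,190), (666,200), (659,301) and (508,291), and the arm is clear. I'll do one numeric check, then hand in.

```bash
python3 - <<'E'
from h import *
from bench import hand_in
C=[at_z('top',[(u+.5-400)/2.5-.5+240,(v+.5)/2.5-.5+110],.068) for u,v in[(517,190),(666,200),(659,301),(508,291)]]
y=(C[0]+C[3]-C[1]-C[2]);c=np.mean(C,0);d=c-[.6325,-.041,.068];a=np.radians(-5.2)
yaw=np.degrees(np.arctan2(-y[0],y[1]))
print(c,yaw,'off across',d[0]*np.cos(a)+d[1]*np.sin(a),'along',-d[0]*np.sin(a)+d[1]*np.cos(a))
if np.linalg.norm(d)<.015 and abs(yaw+5.2)<5: print(hand_in())
E
```

```text
[ 0.62964427 -0.04557381  0.068     ] -4.6672653279244845 off across -0.002429436759230572 along -0.0048138081803038
the job is handed in; nothing more can be done
None
```

The job is done and handed in at about 21 s of the 64 s allowed; no verdict was reported.

- **Drop front:** I hooked shut fingers behind the tab, pulled the front along its arc and pressed it onto its stop. It pushed back with 22 N at z = 50 mm, so it is level.
- **Caddy:** I gripped it by the bar, lifted it level with about an 8 N load, turned it 21° and carried it at under 0.2 m/s. I set it down in steps of about a millimetre or less and released it.

Last checks:
- **Position:** the top camera put the caddy 2 mm off the ledge's middle across and 5 mm along, with its long side within 1° of the hinge direction.
- **Contents:** the mate and dispenser were standing upright in it, and the arm was clear of everything.
- **Bombilla, cup and coaster:** I saw the bombilla undisturbed after the fold and part-way through. I did not measure the bombilla, cup or coaster again at the end.
- **Disagreement:** the last camera reading put the caddy about 5 mm from the release position the arm reported, well within tolerance.

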